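# Check the gas struts of a drying cabinet's hood

## Task

Check the gas struts of the small drying cabinet: swing its front door at least 50 degrees open by its bar handle, so that the door's keeper no longer holds the hood down, and leave the door open. Then take the hood by its grab bar, raise it a few degrees past its balance point without ever letting it spring up to its stop, and ease it back to just below that point (within about ten degrees), where it rests lightly on the gripper. The job ends holding: finish with the hood still in the gripper there, ready for a colleague to inspect the struts, and leave the things standing round the cabinet where they are.

Things in the scene. Friction and masses are not known exactly. Their poses are not given: they have to be found in the camera images.
- cabinet: the white drying cabinet with a grey plinth, fixed to the worktop: 170 deep (x) x 200 wide (y) x 168 mm high without its bars. Origin: centre of its underside on the worktop. Own -x is its front with the door, z up; it may stand turned by up to 0.4 rad.
- door (a joint): front door, 14 mm thick, 198 wide, 52 to 168 mm up, hinged at its right (own -y) edge. 0 = shut, growing as the free end swings towards the robot (anticlockwise from above), stop 1.75 rad. Starts 0 to 0.1 rad ajar. No catch; stiff hinge (1 N at the handle), stays where left. A steel keeper on its free end laps 19 mm over the hood's front edge and blocks the hood until the door is 0.15 rad open.
- door_hinge (a point): point on the door's hinge axis, 93 mm in front of the cabinet's origin, 100 mm to its right (own x -0.093, y -0.100), 135 mm up.
- door_handle: the door's upright round steel bar, 10 mm thick, 80 mm long. Origin: on its axis, 22 mm below its upper bend, 135 mm up; with the door shut 45 mm in front of the door hinge axis (38 mm off the door's face) and 163 mm to its left. Turns with the door; own x points from bar to door, z up. Bar top 162 mm up; straddle it from above, a finger on each side along own y.
- hood (a joint): the cabinet's whole top, 16 mm thick, with a window, hinged at the rear, carried by two gas struts at the sides. 0 = shut, growing as the front edge rises, stop 1.15 rad. Balance point at 0.70 rad (40 degrees): below it the hood sinks shut by itself, above it the struts push it up. Lifting it from shut takes about 3.5 N at the grab bar; 0.1 rad below balance it presses down with about 0.4 N.
- hood_hinge (a point): middle of the hood's hinge axis, which runs along the cabinet's own y: 78 mm behind the cabinet's origin, 152 mm above the worktop.
- grab_bar: round steel bar on the hood, 10 mm thick, 100 long, along own y, on two end posts. Origin: middle of its axis; with the hood shut 142 mm in front of and 54 mm above the hood hinge axis (206 mm up, 38 mm above the hood's top, 21 mm behind its front edge). Turns with the hood; own z points away from the hood. Pinch from above, a finger in front, one behind; it turns in the grip as the hood rises.
- sample_bottle_a: bystander: white sample bottle with a white cap, 49 x 49 x 98 mm, to the left in front of the cabinet; origin at its underside.
- sample_bottle_b: bystander: sample bottle with a coloured cap, 49 x 49 x 98 mm, to the left in front of the cabinet; origin at its underside.
- beaker: bystander: clear beaker, 59 x 59 x 71 mm, to the right of the cabinet; origin at its underside.
- measuring_cylinder: bystander: measuring cylinder on a six-sided foot, 59 x 68 x 165 mm, to the right of the cabinet; origin at its underside.
- filter_cap_a: bystander: white ribbed filter cap, 50 x 50 x 44 mm, in front of the cabinet to the left; origin at its underside.
- filter_cap_b: bystander: another such filter cap, farther left; origin at its underside.
- petri_dish: bystander: petri dish, 60 x 60 x 14 mm, in front of the cabinet to the right; origin at its underside.
- tape_roll: bystander: roll of tape, 88 x 88 x 19 mm, lying to the right; origin at its underside.

How it is judged:
By the outcome, as a careful person would: the job done as asked, in the order asked, and still so for the second after the job is handed in, while the arm keeps its last pose, push and grip.
It also fails if it takes over 53 s, if anything falls off the work surface, if the arm or the gripper's body presses on something with over 40 N, if the wrist force passes 120 N, or if a joint passes its speed limit or range.

## Robot

A 6-joint arm with a two-finger parallel gripper is mounted at the origin on a cart in front of the work surface, level with it; the furniture and walls round the work are solid. World frame = base frame: x ahead of the robot, y to its left, z up, the work surface at z = 0. Lengths are in m, angles in rad, forces in N, time in s.
With the tool pointing down it reaches from about 0.375 to 0.925 m from the base axis. Payload 5.7 kg.
Tool frame: the origin (TCP) lies midway between the tips of the shut fingers; the grasp point (between the pads) lies 19 mm behind it; z points along the fingers, y is the line along which they close (so a half turn about z gives the same grasp; the last joint's range is limited). The gripper opens to 85 mm and grips with 20 to 120 N. Pads are 22 mm wide; open, the fingers measure 114 mm over their backs; the gripper's body (76 mm by 85 mm) begins 54 mm behind the grasp point. The pads swing forward as they close: fully open they stand 13 mm farther back than shut.
Start: joints at [-1.253, 0.359, 1.51, -0, 1.272, -0.115], TCP at [0.252, -0.545, 0.231] pointing down, gripper open.
Joint ranges: [-2.97, 2.97], [-1.01, 2.36], [0.21, 2.38], [-0.96, 4.11], [0.2, 2.71], [-2.98, 2.98]. Speed limits (rad/s): [2.39, 2.39, 3.14, 3.14, 3.14, 3.14].

## Interface

Orientations are given as a unit quaternion [w, x, y, z].
In Python, from station import bot gives the robot as it stands.
- The arm moves only by the tool play_rows, never from a script. Its argument "series" is a list of rows, each a list of 7 numbers: the closure, from 0 (fully open) to 1 (shut), then the shift along the tool's x, y, z in units of 25 mm (1.0 is 25 mm), then the turn, a rotation vector about the tool's x, y, z in degrees. In form: [[gripper, x, y, z, wx, wy, wz], ...]. A call has 1 to 20 rows; each row is the pose to reach, as a shift and turn from the pose commanded when the call began, along the tool's axes at that moment; what a row does not reach only later rows make up. A row lasts 1/12 s, in which the tool goes at most 41.7 mm and 7.16 degrees, less where a joint would pass 70% of its speed; a pose out of reach is approached as far as the arm can. A call with a gripper value outside its range is refused whole. The fingers move at their own pace and stop on an object; the grip force is fixed at half the most. Time passes only in rows, so rows that repeat a pose let the fingers close. It gives the time, the measured TCP pose, the force, the opening and the grip force at its end, in the units of the state.
- bot.sense(): the state, without advancing time (a new reading comes with each control period).
- bot.grab_frame(name): name is "side" or "top"; returns a dict with "pixels" (400x640x3 uint8, blue, green, red), "z_map" (400x640 float32, m along the optical axis (not along the pixel's ray), 0 where there is no reading), "fx", "fy", "cx", "cy" (pixels), "extrinsics" (4x4, takes a point from camera to world coordinates). Camera axes: x right, y down, z forward; pixel columns grow to the right and rows downward; lengths in m; the calibration is good to about 2 mm. A picture is of the moment at which its call begins.
- bot.close_job(): hands the job in; it is judged then, once.
The state is a dict: "time": time; "joint_positions": joint angles; "joint_velocities": joint speeds; "joint_torque": joint torques, N m; "tool_pos": TCP position; "tool_rot": TCP orientation; "ft_force": force on the tool from outside, world axes, zero at the start; "torque": the same for the moment, N m; "opening": finger opening in m; "finger_force": force on a finger pad.
Only numpy, scipy, OpenCV 4.12 (cv2) and the standard library are available. Lean on these libraries where they do the work, as an engineer would, in place of code of your own. Each camera call takes 0.05 s, during which the arm holds its last target. There are 200 camera calls.

## Working session

There is one attempt and no reset: what is moved stays moved. The work goes in short steps, Python scripts to look and compute and a tool call to move; the robot and the scene stay as the last step left them, time stands still between calls to the robot, and variables do not carry over. Pictures are saved under pics/ and viewed, at most 10 in all, crops included, and the job is handed in when it is done.

Besides the shell and the picture viewer there is one more tool, called after ">>>" as name(argument=value, ...) on one line, values as JSON. play_rows: Moves the arm, as the interface text tells. Its arguments: {"type":"object","properties":{"series":{"type":"array","items":{"type":"array","items":{"type":"number"}}}},"required":["series"]}

```bash
mkdir -p pics; ls; cat > h.py <<'E'
import numpy as np, cv2
from station import bot
from scipy.spatial.transform import Rotation as R
def grab(n,save=None):
    f=bot.grab_frame(n)
    if save: cv2.imwrite('pics/'+save,f['pixels'])
    np.savez('/tmp/%s.npz'%n,**{k:np.array(v) for k,v in f.items()})
    return f
def cloud(f):
    z=f['z_map']; v,u=np.mgrid[:z.shape[0],:z.shape[1]]
    P=np.stack([(u-f['cx'])/f['fx']*z,(v-f['cy'])/f['fy']*z,z],-1)
    E=np.array(f['extrinsics']); return P@E[:3,:3].T+E[:3,3]
E
python3 - <<'E'
from h import *
s=bot.sense(); print(s)
for n in('side','top'):
    f=grab(n,n+'1.png'); print(n,f['fx'],np.round(f['extrinsics'],3).tolist())
E
```

```text
pics
{'time': 0.0, 'joint_positions': array([-1.25311830e+00,  3.59487403e-01,  1.51145963e+00,  2.56276758e-05,
        1.27250255e+00, -1.15135970e-01]), 'joint_velocities': array([ 0.00039192, -0.0003562 ,  0.00010086,  0.00113516, -0.00171607,
        0.00019789]), 'joint_torque': array([-1.04122348e-03, -5.27625811e+01, -2.78619701e+01, -2.26434413e-04,
        1.31840011e-02,  2.49213548e-05]), 'tool_pos': array([ 0.25141956, -0.54401762,  0.23045372]), 'tool_rot': array([-9.24945911e-04,  9.76675638e-01,  2.14718039e-01, -8.16842377e-05]), 'ft_force': array([-0.60807211,  0.50584297, -0.36464829]), 'torque': array([-0.00920302,  0.00184118,  0.02321709]), 'finger_force': 0.0, 'opening': 0.08519526457580877}
side 469.2179283719862 [[-0.842, -0.177, 0.509, -0.152], [-0.539, 0.314, -0.782, 1.014], [-0.021, -0.933, -0.36, 0.644], [0.0, 0.0, 0.0, 1.0]]
top 454.1102552086982 [[-0.003, -0.986, 0.166, 0.372], [-1.0, 0.005, 0.011, -0.105], [-0.011, -0.166, -0.986, 1.415], [0.0, 0.0, 0.0, 1.0]]
```

View pics/side1.png

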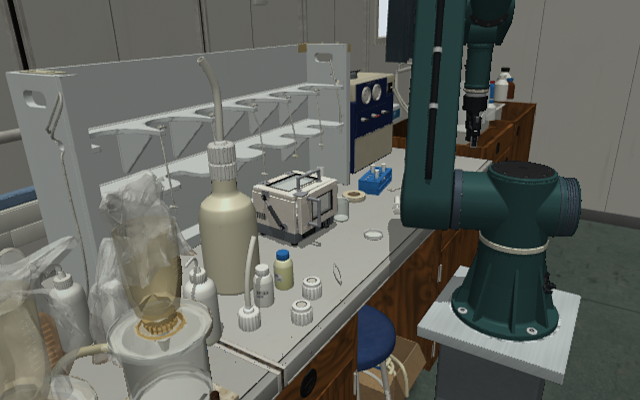

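View pics/top1.png

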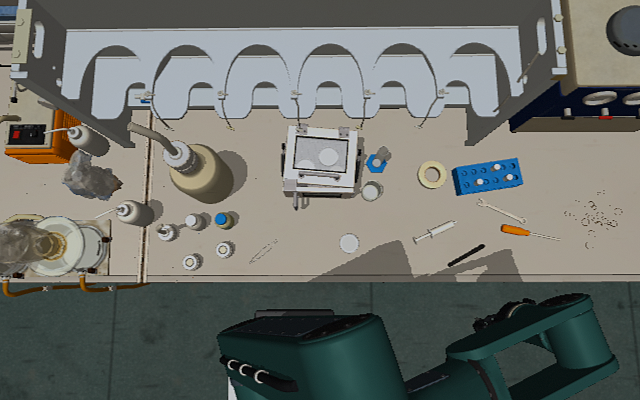

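The side view has the cabinet at about (295,205), with the bottles left of it at (263,285) and (284,270). In the top view it is at (320,160), with the grab bar near (320,177) and the door handle near (297,203). I'll enlarge both.

```bash
python3 - <<'E'
from h import *
t=cv2.imread('pics/top1.png');s=cv2.imread('pics/side1.png')
a=cv2.resize(t[115:220,270:400],None,fx=5,fy=5,interpolation=cv2.INTER_CUBIC)
b=cv2.resize(s[160:255,240:350],None,fx=6,fy=6,interpolation=cv2.INTER_CUBIC)
for im,n,k,x0,y0 in((a,'t',5,270,115),(b,'s',6,240,160)):
    for x in range(x0,x0+im.shape[1]//k,10): cv2.putText(im,str(x),((x-x0)*k,8),0,.3,(0,0,255)); cv2.line(im,((x-x0)*k,10),((x-x0)*k,16),(0,0,255))
    for y in range(y0+5,y0+im.shape[0]//k,10): cv2.putText(im,str(y),(0,(y-y0)*k),0,.3,(0,0,255))
    cv2.imwrite('pics/%s_crop.png'%n,im)
f=dict(np.load('/tmp/top.npz')); P=cloud(f)
# hood top region
for v in range(120,216,4): print(v,' '.join('%4d'%round(1000*P[v,u,2]) for u in range(276,392,4)))
E
```

```text
120    1    2    2    4   -3   -2    4    0   -5    3   -1   -1   -2    6    3   -1    2    3    1    4    2    1   -1    3    0    0    0    2    1
124    7   -3    1   -5    5    5  156  153    1    9    6    3    0    2    2    0    3    2   -1    6   -6  240   -3    1   -2   -4    4    4   -5
128   -1    6    6  166  167  210  205  170  170  174  168  170  169  164   -6    3  157  160  161    2  221  222   -6    1   -2    2   -1    2    4
132   -2    1    2  166  166  175  170  173  165  171  166  171  166  168  168  171  173  170  172  165  169    0   -1   -4   -4    2   -1   10    2
136    2   -2   -2  168  169  171  167  170  173  173  166  168  171  171  172  168  172  175  170  168  169    1    0    3    3    1   -2   -2    5
140    4    3   -1  169  173  163  162  161  161  164  162  165  166  165  165 1415  162  165  168  168  165   -3   -6    6    2    4    3   12    0
144    7   -2  151  167  168  167  162  161  165  158  161  167  168  164  164  158  167  160  168  169  162    0   -2    5    6    0    5    3    6
148   -7    0  134  170  173  165  164  167  164  170  15
[... 1775 characters left out ...]
  81   84   77   81   84   79   80   82   98   97   99    1    0   -3   52    2    1   13    8    2    3
200    2   -2    3    4    2  162    0    1    3   -3    9    0    1    1    1   -4   -1   13   -6    0    5    3    2   22   21    1   -1   -3   -2
204   -3    3   -1    5    3   86    5    0    6    3    5 1415   -2   -1    3 1415    6    1    1    2   -2    4    5   -4    0    4   -3    3    4
208   -4    6    1   -5   -1  114    5   -4    2    4   -4    2   -1   -1    2   -3    3   -1    1   -3    5    1    6   -1    4    1    4    3   -2
212    1    0    4    2   -4    4   -3    4    2   -1    7    1    3    8   -2   -2   -2   -4   -1    3    3    2   -2    2    4    2    5   -2   -2
```

View pics/t_crop.png

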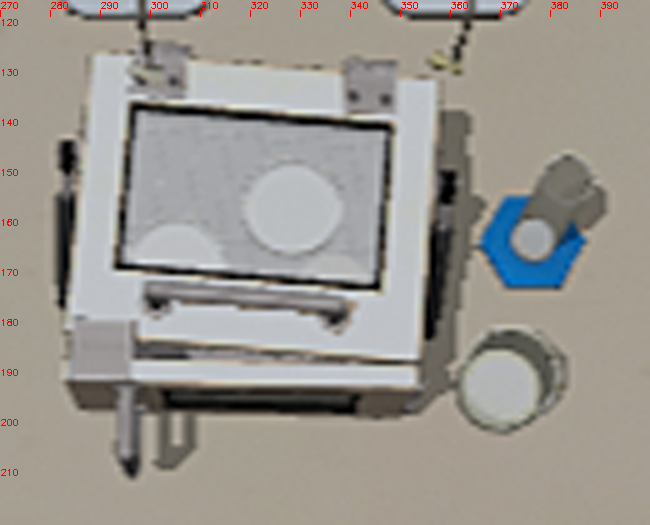

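View pics/s_crop.png

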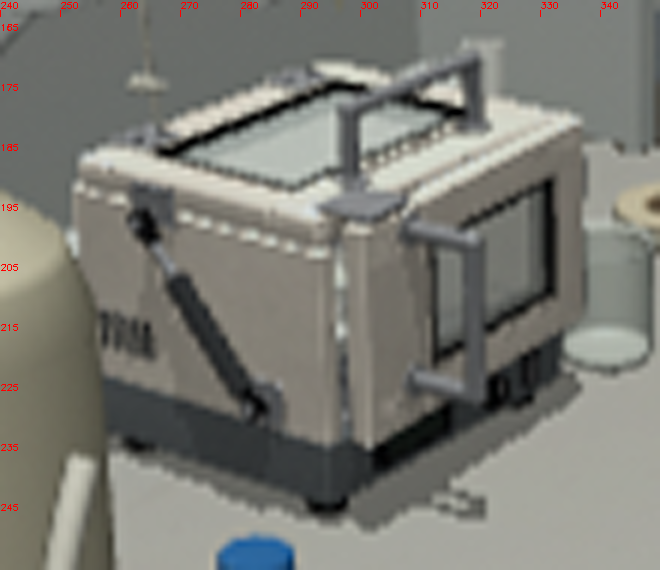

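The top crop shows the hood corners at (288.6,125.8), (357.4,131.4) and (353.6,187). The grab bar runs from (300,172.6) to (338.6,175.4), and the handle's top bend is near (295.6,207). The side crop shows the grab bar from (297.5,178) to (319,171) and the handle bar at (319.2,200)–(319.2,226).

```bash
cat >> h.py <<'E'
def ray(f,u,v,z=None):
    E=np.array(f['extrinsics']); d=E[:3,:3]@np.array([(u-f['cx'])/f['fx'],(v-f['cy'])/f['fy'],1]); o=E[:3,3]
    return o+d*(z-o[2])/d[2]
def load(n): return dict(np.load('/tmp/%s.npz'%n))
def proj(f,p):
    E=np.array(f['extrinsics']); c=(np.atleast_2d(p)-E[:3,3])@E[:3,:3]
    return np.c_[c[:,0]/c[:,2]*f['fx']+f['cx'],c[:,1]/c[:,2]*f['fy']+f['cy']]
E
python3 - <<'E'
from h import *
from scipy.optimize import least_squares
t,s=load('top'),load('side')
r=lambda f,u,v,z:np.round(ray(f,u,v,z),4)
pts=dict(bl=(288.6,125.8,.168),br=(357.4,131.4,.168),fr=(353.6,187,.168),g1=(300,173,.211),g2=(338.6,176,.211),h=(295.6,207,.16))
for k,a in pts.items(): print(k,r(t,*a))
for a in((297.5,178,.206),(319,171,.206),(319.2,200,.157),(319.2,226,.08)): print('side',r(s,*a))
# fit grab bar + handle in both views: x,y,yaw,door
def model(q):
    x,y,w,d=q; Rz=lambda a:np.array([[np.cos(a),-np.sin(a)],[np.sin(a),np.cos(a)]])
    W=lambda p:np.r_[np.array([x,y])+Rz(w)@p[:2],p[2]]
    H=lambda z:W(np.r_[np.array([-.093,-.1])+Rz(-d*-1)@np.array([-.045,.163]),z])
    return W,H
def res(q,full=0):
    W,H=model(q)
    tp=proj(t,[W([-.064,.05,.206]),W([-.064,-.05,.206]),H(.157),W([.078+0.007,-.1,.168])])
    sp=proj(s,[W([-.064,.05,.206]),W([-.064,-.05,.206]),H(.157),H(.085)])
    e=np.r_[tp-[(300,173),(338.6,176),(295.8,207),(357.4,131.4)],sp-[(297.5,178),(319,171),(319.2,200),(319.2,226)]]
    e[3]*=.3
    return e.ravel()
q=least_squares(res,[.55,-.1,0,0],loss='soft_l1'); print(q.x); print(res(q.x).reshape(-1,2).round(1))
np.save('q.npy',q.x)
W,H=model(q.x);print('grab',W([-.064,0,.206]),'handle',H(.135),'doorhinge',W([-.093,-.1,.135]),'hoodhinge',W([.078,0,.152]))
P=cloud(t)
for n,(u0,u1,v0,v1) in dict(botA=(185,203,213,228),botB=(215,233,211,228),capA=(215,235,240,260),petri=(338,362,232,255),beaker=(360,384,181,203)).items():
    p=P[v0:v1,u0:u1].reshape(-1,3); p=p[(p[:,2]>.01)&(p[:,2]<.3)]; print(n,np.median(p,0).round(3),p.max(0).round(3))
E
```

```text
bl [ 0.7648 -0.0252  0.168 ]
br [ 0.747 -0.221  0.168]
fr [ 0.5866 -0.2073  0.168 ]
g1 [ 0.6184 -0.0595  0.211 ]
g2 [ 0.6096 -0.1638  0.211 ]
h [ 0.5323 -0.0455  0.16  ]
side [ 0.6141 -0.0507  0.206 ]
side [ 0.595  -0.1382  0.206 ]
side [ 0.5311 -0.0373  0.157 ]
side [ 0.5269 -0.0277  0.08  ]
[ 0.67814018 -0.11621451 -0.10186977  0.08199539]
[[ 0.2 -0. ]
 [-1.7  0.4]
 [-1.3 -0.4]
 [ 0.3 -0.6]
 [ 0.3 -1.2]
 [-0.2 -2.5]
 [ 0.2 -0.7]
 [ 0.7 -3.8]]
grab [ 0.61447197 -0.10970611  0.206     ] handle [ 0.53370114 -0.04237648  0.135     ] doorhinge [ 0.57545295 -0.20623857  0.135     ] hoodhinge [ 0.75573581 -0.12414661  0.152     ]
botA [0.502 0.257 0.081] [0.528 0.284 0.106]
botB [0.503 0.17  0.078] [0.53  0.198 0.103]
capA [0.42  0.177 0.043] [0.443 0.205 0.053]
petri [ 0.439 -0.2    0.015] [ 0.47  -0.172  0.023]
beaker [ 0.599 -0.272  0.051] [ 0.623 -0.24   0.081]
```

```bash
cat >> h.py <<'E'
def rel(p,yaw,pose=None):
    """row shift/turn from present pose to tool-down at p with tool x at yaw(deg)"""
    s=bot.sense() if pose is None else pose; q=np.array(s['tool_rot']); A=R.from_quat(q[[1,2,3,0]])
    T=R.from_euler('z',yaw,degrees=True)*R.from_euler('x',180,degrees=True)
    return np.r_[A.inv().apply(np.array(p)-s['tool_pos'])/.025,(A.inv()*T).as_rotvec(degrees=True)].round(3)
E
python3 - <<'E'
from h import *
print(rel([.533,-.043,.25],-1)); 
P=cloud(load('top')).reshape(-1,3)
for z0 in np.arange(.2,.7,.05):
    m=(P[:,2]>z0)&(P[:,2]<z0+.05)&(abs(P[:,1]+.12)<.12); print(z0.round(2),m.sum(), P[m].min(0).round(3) if m.any() else '')
E
```

```text
[ 1.8631e+01 -1.3473e+01 -7.5300e-01 -9.8000e-02  1.1000e-02  2.5795e+01]
0.2 214 [ 0.607 -0.24   0.201]
0.25 3947 [ 0.743 -0.24   0.25 ]
0.3 86 [ 0.255 -0.225  0.3  ]
0.35 141 [ 0.257 -0.234  0.351]
0.4 4522 [ 0.258 -0.24   0.4  ]
0.45 1360 [ 0.257 -0.24   0.45 ]
0.5 723 [ 0.257 -0.24   0.5  ]
0.55 147 [ 0.153 -0.092  0.551]
0.6 362 [ 0.156 -0.114  0.6  ]
0.65 707 [ 0.163 -0.13   0.65 ]
```

>>> play_rows(series=[[0,18.63,-13.47,-0.75,0,0,25.8],[0,18.63,-13.47,-0.75,0,0,25.8],[0,18.63,-13.47,-0.75,0,0,25.8],[0,18.63,-13.47,-0.75,0,0,25.8],[0,18.63,-13.47,-0.75,0,0,25.8],[0,18.63,-13.47,-0.75,0,0,25.8],[0,18.63,-13.47,-0.75,0,0,25.8],[0,18.63,-13.47,-0.75,0,0,25.8],[0,18.63,-13.47,-0.75,0,0,25.8],[0,18.63,-13.47,-0.75,0,0,25.8],[0,18.63,-13.47,-0.75,0,0,25.8],[0,18.63,-13.47,-0.75,0,0,25.8],[0,18.63,-13.47,-0.75,0,0,25.8],[0,18.63,-13.47,-0.75,0,0,25.8],[0,18.63,-13.47,-0.75,0,0,25.8],[0,18.63,-13.47,-0.75,0,0,25.8],[0,18.63,-13.47,-0.75,0,0,25.8],[0,18.63,-13.47,-0.75,0,0,25.8],[0,18.63,-13.47,-0.75,0,0,25.8]])

```text
time: 1.68
tool_pos: [0.5325, -0.0448, 0.2499]
tool_rot: [0.0, 1.0, -0.01, -0.0]
ft_force: [0.4, 0.3, 0.1]
opening: 0.0851
finger_force: 0.0
```

```bash
python3 - <<'E'
from h import *
print(rel([.533,-.043,.118],-1)); f=grab('side','side2.png')
cv2.imwrite('pics/s2c.png',cv2.resize(f['pixels'][110:250,240:380],None,fx=4,fy=4,interpolation=cv2.INTER_CUBIC))
P=cloud(load('top')).reshape(-1,3)
for z0 in np.arange(.2,.7,.05):
    m=(P[:,2]>z0)&(P[:,2]<z0+.05)&(abs(P[:,1]+.12)<.12)&(P[:,0]>.55); print(z0.round(2),m.sum(), P[m].min(0).round(3) if m.any() else '')
E
```

```text
[ 2.400e-02 -7.200e-02  5.274e+00  3.000e-03  4.400e-02 -1.060e-01]
0.2 214 [ 0.607 -0.24   0.201]
0.25 3947 [ 0.743 -0.24   0.25 ]
0.3 80 [ 0.747 -0.225  0.3  ]
0.35 129 [ 0.754 -0.234  0.351]
0.4 4491 [ 0.757 -0.24   0.4  ]
0.45 1304 [ 0.931 -0.24   0.45 ]
0.5 641 [ 0.931 -0.24   0.5  ]
0.55 0 
0.6 0 
0.65 0
```

View pics/s2c.png

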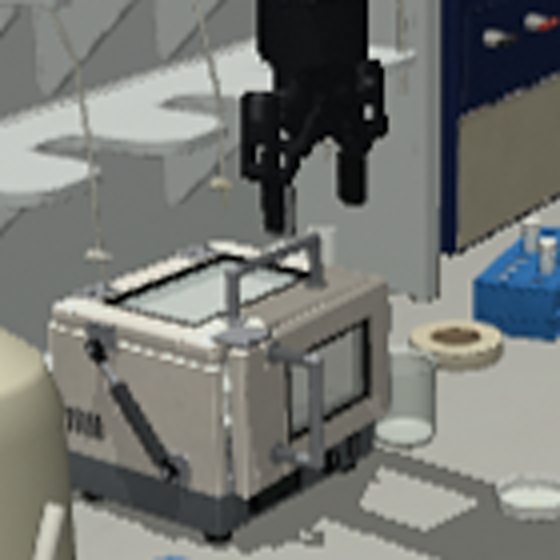

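The gripper straddles the handle bar (crop (315,400)) from directly above, with a finger on each side and a clear path down. I'll descend and close.

>>> play_rows(series=[[0,0,-0.07,1.0,0,0,0],[0,0,-0.07,2.0,0,0,0],[0,0,-0.07,3.0,0,0,0],[0,0,-0.07,4.0,0,0,0],[0,0,-0.07,4.7,0,0,0],[0,0,-0.07,5.27,0,0,0],[0,0,-0.07,5.27,0,0,0],[1,0,-0.07,5.27,0,0,0],[1,0,-0.07,5.27,0,0,0],[1,0,-0.07,5.27,0,0,0],[1,0,-0.07,5.27,0,0,0],[1,0,-0.07,5.27,0,0,0],[1,0,-0.07,5.27,0,0,0],[1,0,-0.07,5.27,0,0,0],[1,0,-0.07,5.27,0,0,0],[1,0,-0.07,5.27,0,0,0]])

```text
time: 3.07
tool_pos: [0.5344, -0.0431, 0.1191]
tool_rot: [0.001, 1.0, -0.008, 0.001]
ft_force: [-0.1, -4.8, 1.6]
opening: 0.0086
finger_force: 58.3
```

```bash
cat >> h.py <<'E'
def swing(hinge,dd,n):
    s=bot.sense(); p=s['tool_pos']; q=np.array(s['tool_rot']); A=R.from_quat(q[[1,2,3,0]])
    for k in range(1,n+1):
        Z=R.from_euler('z',dd*k/n); d=p-np.r_[hinge,p[2]]
        print('[1, '+', '.join('%.2f'%v for v in np.r_[A.inv().apply(Z.apply(d)-d)/.025,(A.inv()*Z*A).as_rotvec(degrees=True)])+']',end=', ')
    print()
E
python3 -c "
from h import *
swing([.5755,-.2062],.5,10)"
```

```text
[1, -0.32, 0.10, -0.00, 0.01, 0.01, -2.86], [1, -0.64, 0.21, -0.00, 0.01, 0.01, -5.73], [1, -0.95, 0.34, -0.00, 0.02, 0.02, -8.59], [1, -1.26, 0.48, -0.00, 0.03, 0.02, -11.46], [1, -1.55, 0.64, -0.00, 0.03, 0.03, -14.32], [1, -1.84, 0.81, -0.00, 0.04, 0.04, -17.19], [1, -2.12, 1.00, -0.00, 0.05, 0.04, -20.05], [1, -2.39, 1.20, -0.00, 0.05, 0.05, -22.92], [1, -2.65, 1.41, -0.00, 0.06, 0.06, -25.78], [1, -2.90, 1.64, -0.00, 0.07, 0.06, -28.65],
```

>>> play_rows(series=[[1,-0.16,0.05,0,0,0,-1.4],[1,-0.32,0.1,0,0,0,-2.9],[1,-0.64,0.21,0,0,0,-5.7],[1,-0.95,0.34,0,0,0,-8.6],[1,-1.26,0.48,0,0,0,-11.5],[1,-1.55,0.64,0,0,0,-14.3],[1,-1.84,0.81,0,0,0,-17.2],[1,-2.12,1.0,0,0,0,-20.1],[1,-2.39,1.2,0,0,0,-22.9],[1,-2.65,1.41,0,0,0,-25.8],[1,-2.9,1.64,0,0,0,-28.6],[1,-2.9,1.64,0,0,0,-28.6]])

```text
time: 4.07
tool_pos: [0.4611, -0.0833, 0.1191]
tool_rot: [0.001, 0.971, 0.24, 0.001]
ft_force: [3.0, -5.0, -0.7]
opening: 0.0084
finger_force: 58.8
```

```bash
python3 -c "
from h import *
print(bot.sense()['ft_force'])
swing([.5755,-.2062],.5,10)"
```

```text
[ 3.035477   -5.00791506 -0.73526575]
[1, -0.32, 0.10, -0.00, 0.00, 0.01, -2.86], [1, -0.64, 0.21, -0.00, 0.01, 0.02, -5.73], [1, -0.95, 0.34, -0.00, 0.01, 0.03, -8.59], [1, -1.25, 0.48, -0.00, 0.02, 0.04, -11.46], [1, -1.55, 0.64, -0.00, 0.02, 0.05, -14.32], [1, -1.84, 0.81, -0.00, 0.03, 0.06, -17.19], [1, -2.11, 1.00, -0.00, 0.03, 0.07, -20.05], [1, -2.38, 1.20, 0.00, 0.04, 0.08, -22.92], [1, -2.64, 1.41, 0.00, 0.04, 0.09, -25.78], [1, -2.89, 1.64, 0.00, 0.05, 0.10, -28.65],
```

>>> play_rows(series=[[1,-0.16,0.05,0,0,0,-1.4],[1,-0.32,0.1,0,0,0,-2.9],[1,-0.64,0.21,0,0,0,-5.7],[1,-0.95,0.34,0,0,0,-8.6],[1,-1.26,0.48,0,0,0,-11.5],[1,-1.55,0.64,0,0,0,-14.3],[1,-1.84,0.81,0,0,0,-17.2],[1,-2.12,1.0,0,0,0,-20.1],[1,-2.39,1.2,0,0,0,-22.9],[1,-2.65,1.41,0,0,0,-25.8],[1,-2.9,1.64,0,0,0,-28.6],[1,-2.9,1.64,0,0,0,-28.6]])

```text
time: 5.07
tool_pos: [0.416, -0.1532, 0.1191]
tool_rot: [0.001, 0.882, 0.471, 0.001]
ft_force: [2.4, -0.9, 2.5]
opening: 0.0087
finger_force: 59.2
```

```bash
python3 -c "
from h import *
s=bot.sense();p=s['tool_pos'];print(s['ft_force'],np.degrees(np.arctan2(p[1]+.2062,p[0]-.5755)-np.arctan2(.163,-.045)+.102)%360, np.hypot(p[0],p[1]))
f=grab('top','top2.png');P=cloud(f);t=P[:,:,0]
m=(P[...,2]>.195)&(P[...,2]<.24)&(P[...,0]>.58)&(P[...,0]<.66)&(P[...,1]>-.19)&(P[...,1]<-.03)
v,u=np.where(m);print(m.sum(),P[m].mean(0),np.c_[u,v].min(0),np.c_[u,v].max(0))
"
```

```text
[ 2.41507302 -0.90262118  2.52319837] 62.0283843554797 0.4432890751718632
148 [ 0.61571021 -0.10769463  0.21082317] [298 171] [338 177]
```

>>> play_rows(series=[[0,0,0,0,0,0,0],[0,0,0,0,0,0,0],[0,0,0,0,0,0,0],[0,0,0,0,0,0,0],[0,0,0,0,0,0,0],[0,0,0,0,0,0,0],[0,0,0,0,0,0,0],[0,0,0,0,0,0,0],[0,0,0,-0.7,0,0,0],[0,0,0,-1.7,0,0,0],[0,0,0,-2.7,0,0,0],[0,0,0,-3.7,0,0,0],[0,0,0,-4.7,0,0,0],[0,0,0,-5.6,0,0,0],[0,0,0,-6.0,0,0,0],[0,0,0,-6.0,0,0,0]])

```text
time: 6.45
tool_pos: [0.4162, -0.1523, 0.2704]
tool_rot: [0.002, 0.882, 0.471, 0.001]
ft_force: [1.1, 0.5, -0.3]
opening: 0.0856
finger_force: 0.0
```

```bash
python3 -c "
from h import *
f=grab('top');P=cloud(f)
m=(P[...,2]>.1)&(P[...,2]<.18)&(P[...,0]>.38)&(P[...,0]<.56)&(P[...,1]>-.24)&(P[...,1]<0)
print(P[m][:,:2].min(0),P[m][:,:2].max(0),m.sum())
print(rel([.615,-.109,.27],84.3))"
```

```text
[ 0.42122977 -0.19959428] [ 0.55924088 -0.08818819] 82
[ 5.8680e+00  5.6870e+00 -3.8000e-02  1.1500e-01  1.7000e-02 -2.8106e+01]
```

Next is moving above the grab bar.

>>> play_rows(series=[[0,5.87,5.69,0,0.1,0,-28.1],[0,5.87,5.69,0,0.1,0,-28.1],[0,5.87,5.69,0,0.1,0,-28.1],[0,5.87,5.69,0,0.1,0,-28.1],[0,5.87,5.69,0,0.1,0,-28.1],[0,5.87,5.69,0,0.1,0,-28.1],[0,5.87,5.69,0,0.1,0,-28.1],[0,5.87,5.69,0,0.1,0,-28.1]])

```text
time: 7.17
tool_pos: [0.6129, -0.1084, 0.2658]
tool_rot: [-0.003, 0.741, 0.671, -0.002]
ft_force: [0.0, -0.1, -0.2]
opening: 0.0854
finger_force: 0.0
```

```bash
python3 -c "
from h import *
f=grab('side')
cv2.imwrite('pics/s3c.png',cv2.resize(f['pixels'][110:250,240:380],None,fx=4,fy=4,interpolation=cv2.INTER_CUBIC))
print(rel([.615,-.109,.187],84.3))"
```

```text
[-0.008  0.112  3.181 -0.318 -0.052 -0.027]
```

View pics/s3c.png

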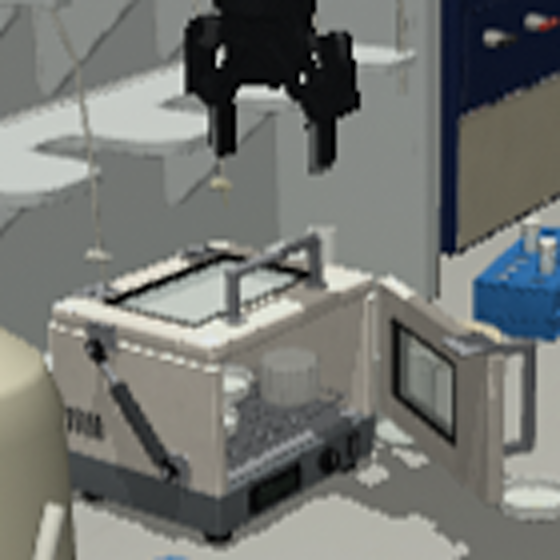

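The door stands wide open and the fingers straddle the grab bar (crop (275,260)) front and back, clear of the hood. I'll lower and grip.

>>> play_rows(series=[[0,0,0.1,0.8,0,0,0],[0,0,0.1,1.6,0,0,0],[0,0,0.1,2.3,0,0,0],[0,0,0.1,2.8,0,0,0],[0,0,0.1,3.1,0,0,0],[0,0,0.1,3.18,0,0,0],[0,0,0.1,3.18,0,0,0],[1,0,0.1,3.18,0,0,0],[1,0,0.1,3.18,0,0,0],[1,0,0.1,3.18,0,0,0],[1,0,0.1,3.18,0,0,0],[1,0,0.1,3.18,0,0,0],[1,0,0.1,3.18,0,0,0],[1,0,0.1,3.18,0,0,0],[1,0,0.1,3.18,0,0,0],[1,0,0.1,3.18,0,0,0]])

```text
time: 8.55
tool_pos: [0.6147, -0.1086, 0.189]
tool_rot: [-0.002, 0.741, 0.671, -0.002]
ft_force: [-6.2, 0.3, 6.2]
opening: 0.0075
finger_force: 58.5
```

```bash
cat >> h.py <<'E'
w=np.load('q.npy')[2]
def lift(h0,hs,tilt,grasp=.019):
    """rows for hood angles hs from present grasp at hood angle h0; tilt: tool tilt (rad, top to robot) per row"""
    s=bot.sense(); p=s['tool_pos']; q=np.array(s['tool_rot']); A=R.from_quat(q[[1,2,3,0]])
    ex=np.array([np.cos(w),np.sin(w),0]); ey=np.array([-np.sin(w),np.cos(w),0]); a0=.3634
    B=lambda h:.1519*(-np.cos(a0+h)*ex+np.sin(a0+h)*np.array([0,0,1]))
    g=p-A.apply([0,0,grasp])
    for h,t in zip(hs,tilt):
        T=R.from_rotvec(-t*ey)*A
        P=g+B(h)-B(h0)+T.apply([0,0,grasp])
        print('[1, '+', '.join('%.2f'%v for v in np.r_[A.inv().apply(P-p)/.025,(A.inv()*T).as_rotvec(degrees=True)])+']',end=', ')
    print()
E
python3 -c "
from h import *
s=bot.sense();print(s['ft_force'],s['tool_pos'])
h=np.linspace(0,.4,17)[1:];lift(0,h,h*.2/.76)"
```

```text
[-6.1927138   0.3221672   6.24295963] [ 0.61471944 -0.10863258  0.18897488]
[1, -0.00, 0.06, -0.14, -0.38, -0.00, -0.00], [1, -0.00, 0.12, -0.28, -0.75, -0.00, -0.00], [1, -0.00, 0.19, -0.42, -1.13, -0.00, -0.00], [1, -0.00, 0.26, -0.56, -1.51, -0.00, -0.00], [1, -0.00, 0.33, -0.69, -1.88, -0.01, -0.00], [1, -0.00, 0.41, -0.83, -2.26, -0.01, -0.00], [1, -0.00, 0.49, -0.96, -2.64, -0.01, -0.00], [1, -0.00, 0.58, -1.09, -3.02, -0.01, -0.00], [1, -0.00, 0.66, -1.22, -3.39, -0.01, -0.00], [1, -0.00, 0.75, -1.34, -3.77, -0.01, -0.00], [1, -0.00, 0.85, -1.47, -4.15, -0.01, -0.00], [1, -0.00, 0.94, -1.59, -4.52, -0.01, -0.00], [1, -0.00, 1.04, -1.71, -4.90, -0.01, -0.00], [1, -0.00, 1.14, -1.83, -5.28, -0.01, -0.00], [1, -0.00, 1.25, -1.94, -5.65, -0.02, -0.00], [1, -0.00, 1.36, -2.05, -6.03, -0.02, -0.00],
```

>>> play_rows(series=[[1,0,0.06,-0.14,-0.4,0,0],[1,0,0.12,-0.28,-0.75,0,0],[1,0,0.19,-0.42,-1.1,0,0],[1,0,0.26,-0.56,-1.5,0,0],[1,0,0.33,-0.69,-1.9,0,0],[1,0,0.41,-0.83,-2.3,0,0],[1,0,0.49,-0.96,-2.6,0,0],[1,0,0.58,-1.09,-3.0,0,0],[1,0,0.66,-1.22,-3.4,0,0],[1,0,0.75,-1.34,-3.8,0,0],[1,0,0.85,-1.47,-4.1,0,0],[1,0,0.94,-1.59,-4.5,0,0],[1,0,1.04,-1.71,-4.9,0,0],[1,0,1.14,-1.83,-5.3,0,0],[1,0,1.25,-1.94,-5.7,0,0],[1,0,1.36,-2.05,-6.0,0,0],[1,0,1.36,-2.05,-6.0,0,0]])

```text
time: 9.97
tool_pos: [0.6462, -0.1114, 0.2396]
tool_rot: [0.034, 0.74, 0.671, 0.032]
ft_force: [-13.1, 1.4, 7.8]
opening: 0.0079
finger_force: 59.1
```

```bash
cat >> h.py <<'E'
def hood():
    s=bot.sense(); q=np.array(s['tool_rot']); A=R.from_quat(q[[1,2,3,0]]); g=s['tool_pos']-A.apply([0,0,.019])
    d=g-np.r_[.7557,-.1241,.152]; r=-d[:2]@[np.cos(w),np.sin(w)]
    return np.arctan2(d[2],r)-.3634, np.hypot(r,d[2])
E
python3 -c "
from h import *
s=bot.sense();print(s['ft_force'],s['torque'],hood())
lift(.4,np.linspace(.4,.77,17)[1:],np.linspace(0,.1,17)[1:])
P=cloud(grab('side'));" 
```

```text
[-13.13535129   1.37177037   7.77741357] [0.31630301 2.49032783 0.16763801] (np.float64(0.396917763311505), np.float64(0.15451211581164895))
[1, -0.00, 0.11, -0.09, -0.36, -0.00, -0.00], [1, -0.00, 0.23, -0.18, -0.72, -0.00, -0.00], [1, -0.00, 0.34, -0.26, -1.07, -0.00, -0.00], [1, -0.00, 0.46, -0.35, -1.43, -0.00, -0.00], [1, -0.00, 0.58, -0.43, -1.79, -0.01, -0.00], [1, -0.00, 0.70, -0.51, -2.15, -0.01, -0.00], [1, -0.00, 0.83, -0.58, -2.51, -0.01, -0.00], [1, -0.00, 0.95, -0.65, -2.86, -0.01, -0.00], [1, -0.00, 1.08, -0.72, -3.22, -0.01, -0.00], [1, -0.00, 1.21, -0.79, -3.58, -0.01, -0.00], [1, -0.00, 1.34, -0.85, -3.94, -0.01, -0.01], [1, -0.00, 1.47, -0.92, -4.30, -0.01, -0.01], [1, -0.00, 1.60, -0.97, -4.66, -0.01, -0.01], [1, -0.00, 1.73, -1.03, -5.01, -0.01, -0.01], [1, -0.00, 1.87, -1.08, -5.37, -0.02, -0.01], [1, -0.00, 2.01, -1.13, -5.73, -0.02, -0.01],
```

>>> play_rows(series=[[1,0,0.07,-0.09,-0.4,0,0],[1,0,0.19,-0.18,-0.7,0,0],[1,0,0.3,-0.26,-1.1,0,0],[1,0,0.42,-0.35,-1.4,0,0],[1,0,0.54,-0.43,-1.8,0,0],[1,0,0.66,-0.51,-2.1,0,0],[1,0,0.79,-0.58,-2.5,0,0],[1,0,0.91,-0.65,-2.9,0,0],[1,0,0.91,-0.65,-2.9,0,0]])

```text
time: 10.77
tool_pos: [0.6698, -0.1136, 0.2602]
tool_rot: [0.056, 0.739, 0.669, 0.051]
ft_force: [-11.9, 1.9, 12.6]
opening: 0.0076
finger_force: 61.9
```

```bash
python3 -c "
from h import *
s=bot.sense();print(s['ft_force'],s['torque'],s['tool_pos'],hood())
lift(.58,np.linspace(.58,.76,13)[1:],np.linspace(0,.05,13)[1:])
f=grab('side')
cv2.imwrite('pics/s4c.png',cv2.resize(f['pixels'][110:250,240:380],None,fx=4,fy=4,interpolation=cv2.INTER_CUBIC))"
```

```text
[-11.85813063   1.86649171  12.58011263] [0.46137362 1.65082538 0.17392212] [ 0.66982096 -0.113598    0.26015594] (np.float64(0.594009082647474), np.float64(0.15523905461836815))
[1, -0.00, 0.08, -0.04, -0.24, -0.00, -0.00], [1, -0.00, 0.17, -0.08, -0.48, -0.00, -0.00], [1, -0.00, 0.26, -0.12, -0.72, -0.00, -0.00], [1, -0.00, 0.34, -0.16, -0.95, -0.00, -0.00], [1, -0.00, 0.43, -0.19, -1.19, -0.00, -0.00], [1, -0.00, 0.52, -0.23, -1.43, -0.00, -0.00], [1, -0.00, 0.60, -0.26, -1.67, -0.00, -0.00], [1, -0.00, 0.69, -0.30, -1.91, -0.01, -0.00], [1, -0.00, 0.78, -0.33, -2.15, -0.01, -0.00], [1, -0.00, 0.87, -0.36, -2.39, -0.01, -0.00], [1, -0.00, 0.96, -0.39, -2.63, -0.01, -0.00], [1, -0.00, 1.05, -0.41, -2.86, -0.01, -0.00],
```

View pics/s4c.png

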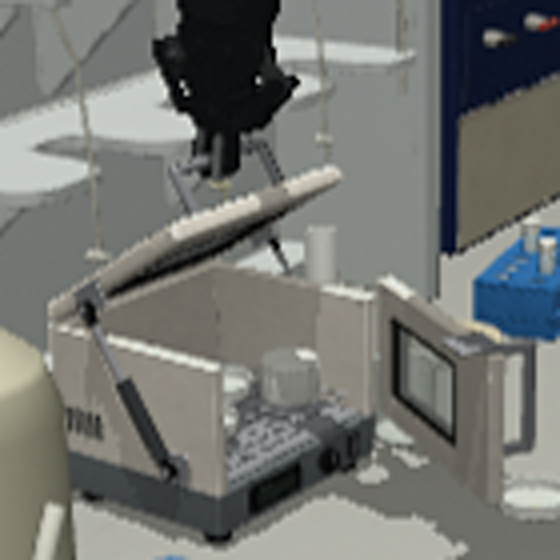

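The hood is partly raised, with its edge running from crop (55,310) to (340,175), and the bar is held. I'll check the hood angle from depth on its left edge.

```bash
cat >> h.py <<'E'
def hoodvis(f):
    q=np.load('q.npy'); P=cloud(f).reshape(-1,3); d=P[:,:2]-q[:2]; c,s=np.cos(w),np.sin(w)
    X=np.c_[d[:,0]*c+d[:,1]*s,-d[:,0]*s+d[:,1]*c,P[:,2]]
    m=(X[:,0]>-.1)&(X[:,0]<.07)&(X[:,1]>.09)&(X[:,1]<.108)&(X[:,2]>.172)&(X[:,2]<.30); X=X[m]
    a,b=np.polyfit(X[:,0],X[:,2],1)
    for _ in range(4):
        r=X[:,2]-a*X[:,0]-b; k=abs(r-np.median(r))<.012; a,b=np.polyfit(X[k,0],X[k,2],1)
    # lines through hinge: slab z' in [0,.016] above hinge
    return -np.arctan(a),k.sum(),np.cos(np.arctan(a))*(a*.078+b-.152),X[k,0].min(),X[k,0].max()
E
python3 -c "
from h import *
print(hoodvis(load('side')))"
```

```text
(np.float64(0.5682783542185758), np.int64(190), np.float64(0.005039795129564188), np.float64(-0.05975127710317021), np.float64(0.06419466043175054))
```

>>> play_rows(series=[[1,0,0.04,-0.09,-0.2,0,0],[1,0,0.13,-0.13,-0.5,0,0],[1,0,0.22,-0.17,-0.7,0,0],[1,0,0.3,-0.21,-1.0,0,0],[1,0,0.39,-0.24,-1.2,0,0],[1,0,0.48,-0.28,-1.4,0,0],[1,0,0.56,-0.31,-1.7,0,0],[1,0,0.65,-0.35,-1.9,0,0],[1,0,0.74,-0.38,-2.1,0,0],[1,0,0.83,-0.41,-2.4,0,0],[1,0,0.92,-0.44,-2.6,0,0],[1,0,1.01,-0.46,-2.9,0,0],[1,0,1.1,-0.49,-3.1,0,0],[1,0,1.1,-0.49,-3.1,0,0],[1,0,1.1,-0.49,-3.1,0,0]])

```text
time: 12.07
tool_pos: [0.697, -0.1162, 0.2756]
tool_rot: [0.077, 0.737, 0.668, 0.07]
ft_force: [-4.8, 2.9, 5.4]
opening: 0.0077
finger_force: 62.4
```

```bash
python3 -c "
from h import *
s=bot.sense();print(s['ft_force'],s['tool_pos'],hood(),hoodvis(grab('side')))
h=hood()[0]
lift(h,np.linspace(h,h-.15,13)[1:],-np.linspace(0,.04,13)[1:])"
```

```text
[-4.83202736  2.90506091  5.40365588] [ 0.69704124 -0.11618226  0.27563143] (np.float64(0.7898818159810257), np.float64(0.15558568545338855)) (np.float64(0.7546318779760087), np.int64(189), np.float64(0.005727085123289217), np.float64(-0.04009115607561393), np.float64(0.06769744414717715))
[1, 0.00, -0.08, 0.02, 0.19, 0.00, 0.00], [1, 0.00, -0.15, 0.03, 0.38, 0.00, 0.00], [1, 0.00, -0.23, 0.05, 0.57, 0.00, 0.00], [1, 0.00, -0.31, 0.07, 0.76, 0.00, 0.00], [1, 0.00, -0.38, 0.09, 0.95, 0.00, 0.00], [1, 0.00, -0.46, 0.11, 1.15, 0.00, 0.00], [1, 0.00, -0.53, 0.13, 1.34, 0.00, 0.00], [1, 0.00, -0.61, 0.16, 1.53, 0.00, 0.00], [1, 0.00, -0.68, 0.18, 1.72, 0.00, 0.00], [1, 0.00, -0.76, 0.20, 1.91, 0.00, 0.00], [1, 0.00, -0.83, 0.23, 2.10, 0.01, 0.00], [1, 0.00, -0.90, 0.25, 2.29, 0.01, 0.00],
```

>>> play_rows(series=[[1,0,0.06,-0.01,0,0,0],[1,0,0.11,-0.02,0,0,0],[1,0,0.11,-0.02,0,0,0],[1,0,0.06,-0.01,0,0,0],[1,0,0,0,0,0,0],[1,0,-0.08,0.02,0.2,0,0],[1,0,-0.15,0.03,0.4,0,0],[1,0,-0.23,0.05,0.6,0,0],[1,0,-0.31,0.07,0.8,0,0],[1,0,-0.38,0.09,1.0,0,0],[1,0,-0.46,0.11,1.1,0,0],[1,0,-0.53,0.13,1.3,0,0],[1,0,-0.61,0.16,1.5,0,0],[1,0,-0.68,0.18,1.7,0,0],[1,0,-0.76,0.2,1.9,0,0],[1,0,-0.83,0.23,2.1,0,0],[1,0,-0.9,0.25,2.3,0,0],[1,0,-0.9,0.25,2.3,0,0],[1,0,-0.9,0.25,2.3,0,0],[1,0,-0.9,0.25,2.3,0,0]])

```text
time: 13.78
tool_pos: [0.6775, -0.1144, 0.2651]
tool_rot: [0.063, 0.739, 0.669, 0.058]
ft_force: [-2.1, 3.0, 5.3]
opening: 0.0078
finger_force: 62.3
```

```bash
python3 -c "
from h import *
f=grab('side');s=bot.sense();print(s['ft_force'],s['opening'],hood(),hoodvis(f))
cv2.imwrite('pics/s5c.png',cv2.resize(f['pixels'][110:340,220:400],None,fx=2.5,fy=2.5,interpolation=cv2.INTER_CUBIC))"
```

```text
[-0.93437479  4.10351786  5.1703676 ] 0.008003402589509673 (np.float64(0.6508802929155961), np.float64(0.15529589125330265)) (np.float64(0.6209767860028309), np.int64(189), np.float64(0.005348544470537397), np.float64(-0.05308505416658955), np.float64(0.06787023200804156))
```

View pics/s5c.png

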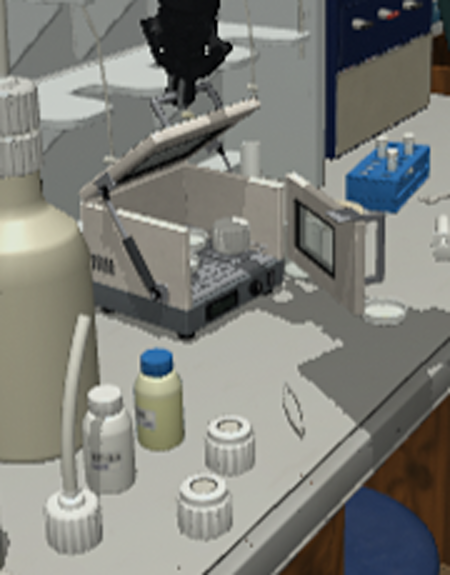

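The bar is still gripped, the door is open and the bottles, caps and dish are where they were. The hood reads 0.62–0.65 rad, so I'll ease it down 0.02 rad for margin below the balance point.

>>> play_rows(series=[[1,0,-0.06,0.02,0,0,0],[1,0,-0.11,0.04,0,0,0],[1,0,-0.11,0.04,0,0,0],[1,0,-0.11,0.04,0,0,0],[1,0,-0.11,0.04,0,0,0],[1,0,-0.11,0.04,0,0,0]])

```text
time: 14.33
tool_pos: [0.6745, -0.1142, 0.2632]
tool_rot: [0.062, 0.739, 0.669, 0.057]
ft_force: [0.1, 5.5, 6.0]
opening: 0.0075
finger_force: 62.2
```

```bash
python3 -c "
from h import *
f=grab('side');s=bot.sense();print(s['ft_force'],s['opening'],hood(),hoodvis(f))
print(bot.close_job())"
```

```text
[0.10411392 4.83041181 5.52926697] 0.007597268219794859 (np.float64(0.6282182937180669), np.float64(0.15525306389969007)) (np.float64(0.5991168774372854), np.int64(190), np.float64(0.005328533134893811), np.float64(-0.056587282099315565), np.float64(0.06369773334903389))
the job is handed in; nothing more can be done
None
```

The job is handed in: the door was swung to about 62° and left open, the hood was raised to about 45° (balance point 40°) and eased back to about 35°, where the gripper still holds it, and the bystanders in the last picture look undisturbed (beaker, cylinder and tape roll not rechecked at the end).

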